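Pack the chain-drive kit into its foam caddy

TASK

Pack the chain-drive kit away after the lesson: put the two toothed sprockets, the pillow-block bearing and the square flange bearing into the long foam caddy, each lying flat on the floor of the cut-out that has its own shape and size, hub or housing upwards. Leave the two smooth belt pulleys where they are.

Things in the scene. Friction and masses are not known exactly. Their poses are not given: they have to be found in the camera images.
- sprocket_big: Big chain sprocket, bare steel, lying flat: a 7 mm thick plate with 14 coarse teeth, 72 mm across the tips, and on top a plain round hub 34 mm in diameter reaching 34 mm above the underside (grip the hub). Origin: centre of the underside; z up; yaw is of no account.
- sprocket_small: Small chain sprocket, bare steel, lying flat: a 7 mm thick plate with 9 coarse teeth, 50 mm across the tips, and on top a plain round hub 26 mm in diameter reaching 32 mm above the underside (grip the hub). Origin: centre of the underside; z up; yaw is of no account.
- pillow_bearing: Pillow-block bearing, grey: a long narrow foot 80 mm (its y) by 24 mm (its x) and 8 mm thick, with an upright round-topped housing on its middle, 42 mm wide along y, 18 mm thick along x, its top 45 mm above the underside (grip the housing across its 18 mm). Origin: centre of the underside; z up.
- flange_bearing: Square flange bearing, grey: a plate 60 by 60 mm (sides along its x and y), 10 mm thick, with a round housing 40 mm in diameter on top reaching 32 mm above the underside (grip the housing). Origin: centre of the underside; z up.
- pulley_big: Look-alike that stays: big V-belt pulley, bare steel, a smooth round rim without teeth, 72 mm in diameter and 20 mm high, round hub 34 mm in diameter up to 34 mm. Origin: centre of the underside.
- pulley_small: Look-alike that stays: small V-belt pulley, bare steel, a smooth round rim without teeth, 50 mm in diameter and 20 mm high, round hub 26 mm in diameter up to 32 mm. Origin: centre of the underside.
- nest_big_round: One of the four black foam blocks set side by side in the long flat aluminium caddy (fixed; walls 24 mm above the table; nests 106 mm apart, in any order), 105 by 105 mm, with a round cut-out 90 mm in diameter, for the big sprocket, 12 mm deep, with a white floor. Origin: centre of the block's underside; the white floor lies 4 mm above it and the foam's top 16 mm above it; z up.
- nest_small_round: One of the four black foam blocks set side by side in the long flat aluminium caddy (fixed; walls 24 mm above the table; nests 106 mm apart, in any order), 105 by 105 mm, with a round cut-out 68 mm in diameter, for the small sprocket, 12 mm deep, with a white floor. Origin: centre of the block's underside; the white floor lies 4 mm above it and the foam's top 16 mm above it; z up.
- nest_rect: One of the four black foam blocks set side by side in the long flat aluminium caddy (fixed; walls 24 mm above the table; nests 106 mm apart, in any order), 105 by 105 mm, with a rectangular cut-out 94 mm (its y) by 42 mm (its x), for the pillow-block bearing, 12 mm deep, with a white floor. Origin: centre of the block's underside; the white floor lies 4 mm above it and the foam's top 16 mm above it; z up; either way round will do.
- nest_square: One of the four black foam blocks set side by side in the long flat aluminium caddy (fixed; walls 24 mm above the table; nests 106 mm apart, in any order), 105 by 105 mm, with a square cut-out 76 by 76 mm (sides along its x and y), for the flange bearing, 12 mm deep, with a white floor. Origin: centre of the block's underside; the white floor lies 4 mm above it and the foam's top 16 mm above it; z up; any quarter turn will do.
There are look-alikes about, which are no part of the job. What is shaped like the sprocket_small but blue or purple is not meant. Leave any blue look-alike of the nest_square alone.

How it is judged:
At the end, for the whole second after the job is handed in: Each sprocket and bearing lies in its own cut-out, its origin within 14 mm of the cut-out's centre, its underside no more than 3.5 mm above the white floor, level within 0.08 rad, released and at rest; neither belt pulley is more than 20 mm from where it started (horizontal distance between sprocket_big and nest_big_round below 0.014 m and z of sprocket_big in the frame of nest_big_round below 0.0075 m and angle between each of sprocket_big, sprocket_small, pillow_bearing, flange_bearing's own z axis and vertical below 0.08 rad and linear speed of each of sprocket_big, sprocket_small, pillow_bearing, flange_bearing below 0.02 m/s and horizontal distance between sprocket_small and nest_small_round below 0.014 m and z of sprocket_small in the frame of nest_small_round below 0.0075 m and horizontal distance between pillow_bearing and nest_rect below 0.014 m and z of pillow_bearing in the frame of nest_rect below 0.0075 m and horizontal distance between flange_bearing and nest_square below 0.014 m and z of flange_bearing in the frame of nest_square below 0.0075 m and distance of each of pulley_big, pulley_small from where it was at the start of the episode below 0.02 m); the robot touches nothing.
It fails at once if A belt pulley was moved more than 20 mm from its place (distance of any of pulley_big, pulley_small from where it was at the start of the episode above 0.02 m).
It also fails if it takes over 96 s, if anything falls off the work surface, if the arm or the gripper's body presses on something with over 40 N, if the wrist force passes 120 N, or if a joint passes its speed limit or range.

ROBOT

A 6-joint arm with a two-finger parallel gripper is mounted at the origin on the work surface. World frame = base frame: x ahead of the robot, y to its left, z up, the work surface at z = 0. Lengths are in m, angles in rad, forces in N, time in s.
With the tool pointing down it reaches from about 0.35 to 1 m from the base axis. Payload 7.1 kg.
Tool frame: the origin (TCP) lies at the very end of the fingers, on their centre line; the grasp point (between the pads) lies 19 mm behind it; z points along the fingers, y is the line along which they close (so a half turn about z gives the same grasp; the last joint's range is limited). The gripper opens to 85 mm and grips with 20 to 120 N. Pads are 22 mm wide; open, the fingers measure 114 mm over their backs; the gripper's body (76 mm by 85 mm) begins 54 mm behind the grasp point. The pads swing forward as they close: fully open they stand 13 mm farther back than shut.
Start: joints at [1.296, 0.423, 1.63, -0, 1.089, -0.019], TCP at [0.158, 0.605, 0.231] pointing down, gripper open.
Joint ranges: [-3, 3], [-0.9, 2.11], [0.09, 2.58], [-1.31, 4.45], [0.11, 2.69], [-2.54, 2.54]. Speed limits (rad/s): [2.39, 2.39, 3.01, 3.14, 3.14, 3.14].

INTERFACE

Orientations are given as a unit quaternion [w, x, y, z].
In Python, from cell import * gives the robot as it stands. The module is installed in compiled form; this text tells all that it offers.
- The arm moves only by the shell command python3 -m jog 'ROWS' [FORCE]. ROWS is JSON, a list of rows, each an object with "twist": the turn, a rotation vector about the tool's x, y, z in rad, a list of three; "slide": the shift along the tool's x, y, z in cm, a list of three; "claw": the closure, from -1 (fully open) to 1 (shut), so that 0 is half open. In form: [{"twist": [ax, ay, az], "slide": [x, y, z], "claw": claw}, ...]. A call has 1 to 20 rows; each row shifts and turns the commanded pose from where the row before left it, along the tool's axes as they then stand; what a row does not reach is not made up. A row lasts 1/10 s, in which the tool goes at most 50 mm and 8.59 degrees, less where a joint would pass 70% of its speed; a pose out of reach is approached as far as the arm can. A call with a gripper value outside its range is refused whole. The fingers move at their own pace and stop on an object; FORCE is the grip in N (left out, the last holds). Time passes only in rows, so rows that do not move let the fingers close. It gives the time, the measured TCP pose, the force, the opening and the grip force at its end, in the units of the state.
- sense(): the state, without advancing time (a new reading comes with each control period).
- grab_frame(name): name is "side" or "top" or "wrist"; returns a dict with "image" (480x640x3 uint8, red, green, blue), "intrinsics" (3x3 intrinsics, pixels), "R" (3x3) and "t" (3): a world point X has camera coordinates R X + t. Camera axes: x right, y down, z forward; pixel columns grow to the right and rows downward; lengths in m; the calibration is good to about 2 mm. A picture is of the moment at which its call begins. There is no depth.
- finish_job(): hands the job in; it is judged then, once.
The state is a dict: "t": time; "joints": joint angles; "dq": joint speeds; "joint_efforts": joint torques, N m; "tcp_pos": TCP position; "tool_rot": TCP orientation; "ft_force": force on the tool from outside, world axes, zero at the start; "moment": the same for the moment, N m; "width": opening from 0.0 (shut) to 1.0 (fully open); "grip_force": force on a finger pad.
Only numpy, scipy, OpenCV 4.12 (cv2) and the standard library are available. Lean on these libraries where they do the work, as an engineer would, in place of code of your own. Each camera call takes 0.05 s, during which the arm holds its last target. There are 200 camera calls.

## Working session

There is one attempt and no reset: what is moved stays moved. The work goes in short steps, Python scripts to look and compute and a shell command to move; the robot and the scene stay as the last step left them, time stands still between calls to the robot, and variables do not carry over. Pictures are saved under pics/ and viewed, at most 14 in all, crops included, and the job is handed in when it is done.

```bash
mkdir -p pics; python3 - <<'E'
from cell import *
import cv2,pickle
s=sense();print({k:s[k] for k in('t','tcp_pos','tool_rot','width','ft_force')})
for n in('top','side'):
    f=grab_frame(n);pickle.dump(f,open(n+'.pkl','wb'))
    cv2.imwrite(f'pics/{n}0.png',f['image'][:,:,::-1])
    print(n,f['intrinsics'],-f['R'].T@f['t'])
E
```

```text
{'t': 0.0, 'tcp_pos': array([0.15797443, 0.60412479, 0.23053931]), 'tool_rot': array([-1.05427689e-04,  1.27557759e-01,  9.91830833e-01, -7.78316928e-04]), 'width': 1.0005503970190548, 'ft_force': array([-0.41774477, -0.34746966, -0.29317589])}
top [[575.80459583   0.         312.23363025]
 [  0.         575.80459583 245.90901639]
 [  0.           0.           1.        ]] [ 0.32212607 -0.00344678  1.24051338]
side [[504.41056219   0.         324.39544968]
 [  0.         504.41056219 244.1087307 ]
 [  0.           0.           1.        ]] [-0.02842552 -0.72369111  0.63390416]
```

View pics/top0.png

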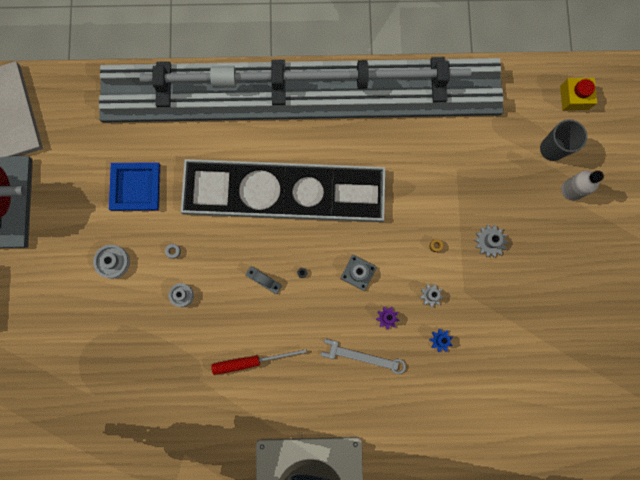

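View pics/side0.png

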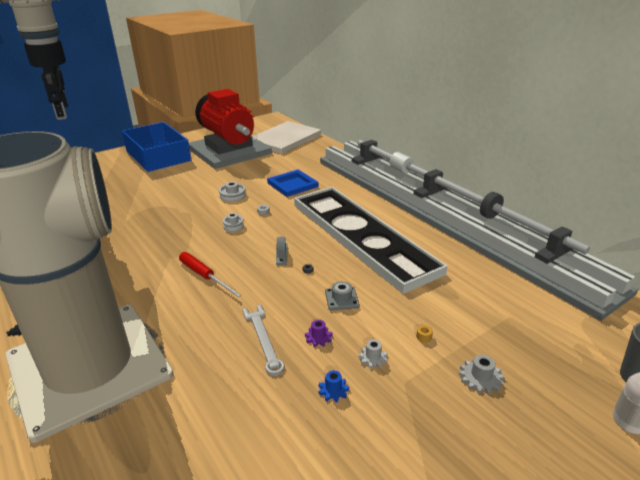

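The top view shows the square nest at (211,188), big round at (260,190), small round at (308,192) and rect at (356,193). The parts are the big sprocket at (491,240), grey small sprocket at (432,294), flange at (359,272) and pillow at (264,279). The pulleys sit at (111,261) and (180,294). The side view agrees. Next I'll measure them.

```bash
cat > h.py <<'E'
import numpy as np,cv2,pickle
def ray(f,u,v,z):
    d=f['R'].T@(np.linalg.inv(f['intrinsics'])@[u,v,1]);c=-f['R'].T@f['t']
    return c+d*(z-c[2])/d[2]
def blob(mask,u,v,r=34):
    "largest contour of mask near (u,v)"
    m=np.zeros_like(mask);m[v-r:v+r,u-r:u+r]=mask[v-r:v+r,u-r:u+r]
    cs,_=cv2.findContours(m,cv2.RETR_EXTERNAL,cv2.CHAIN_APPROX_NONE)
    return max(cs,key=cv2.contourArea)
E
python3 - <<'E'
from h import *
f=pickle.load(open('top.pkl','rb'));im=f['image']
hsv=cv2.cvtColor(im,cv2.COLOR_RGB2HSV)
white=((hsv[...,2]>150)&(hsv[...,1]<40)).astype(np.uint8)
for n,u,v in(('square',211,188),('big',260,190),('small',308,192),('rect',356,193)):
    c=blob(white,u,v,23);r=cv2.minAreaRect(c);p=ray(f,*r[0],.006);print(n,r,np.round(p,4),cv2.contourArea(c))
grey=((hsv[...,1]<60)).astype(np.uint8)
for n,u,v,z in(('sb',491,240,.005),('ss',432,294,.005),('fl',359,272,.008),('pi',264,279,.006),('pb',111,261,.02),('ps',180,294,.02)):
    c=blob(grey,u,v,24);r=cv2.minAreaRect(c);ce=cv2.minEnclosingCircle(c)
    box=np.array([ray(f,*b,z)[:2] for b in cv2.boxPoints(r)])
    e=np.diff(box,axis=0)
    print(n,np.round(r[0],1),np.round(ray(f,*r[0],z),4),'circ',np.round(ray(f,*ce[0],z),4),'L',np.round(np.hypot(*e.T),3),'ang',np.round(np.degrees(np.arctan2(e[:,1],e[:,0])),1))
crop=np.vstack([np.hstack([cv2.resize(im[v-30:v+30,u-30:u+30],(260,260),interpolation=2) for u,v in q]) for q in([(491,240),(432,294),(359,272)],[(264,279),(111,261),(180,294)])])
cv2.imwrite('pics/crop.png',crop[:,:,::-1])
E
```

```text
square ((212.66244506835938, 187.72589111328125), (28.641315460205078, 31.277454376220703), 4.085616588592529) [0.6439 0.199  0.006 ] 818.5
big ((261.0154113769531, 189.77694702148438), (35.101829528808594, 35.72200012207031), 60.2551155090332) [0.6371 0.0928 0.006 ] 960.5
small ((309.0, 191.5), (27.0, 24.0), 90.0) [ 0.631  -0.0127  0.006 ] 495.0
rect ((357.5095520019531, 193.26039123535156), (37.6498908996582, 15.98721694946289), 2.2906100749969482) [ 0.6249 -0.1193  0.006 ] 543.5
sb [491.  240.5] [ 0.5136 -0.4068  0.005 ] circ [ 0.5135 -0.4067  0.005 ] L [0.07  0.069 0.07 ] ang [-91.2 175.8  88.8]
ss [431. 295.] [ 0.398  -0.2695  0.005 ] circ [ 0.3978 -0.2699  0.005 ] L [0.047 0.047 0.047] ang [-91.2 176.8  88.7]
fl [358.1 272.3] [ 0.45   -0.1144  0.008 ] circ [ 0.4498 -0.1148  0.008 ] L [0.059 0.059 0.059] ang [ -28.1 -118.1  151.5]
pi [263.3 279.7] [0.4386 0.0897 0.006 ] circ [0.4391 0.0893 0.006 ] L [0.023 0.08  0.023] ang [ -32.4 -123.2  147.1]
pb [110.9 261.2] [0.4839 0.4126 0.02  ] circ [0.4832 0.4123 0.02  ] L [0.071 0.076 0.07 ] ang [ -24.9 -117.5  154.6]
ps [180.8 294.8] [0.4092 0.2632 0.02  ] circ [0.4083 0.2636 0.02  ] L [0.048 0.053 0.048] ang [ -17.7 -109.5  161.9]
```

View pics/crop.png

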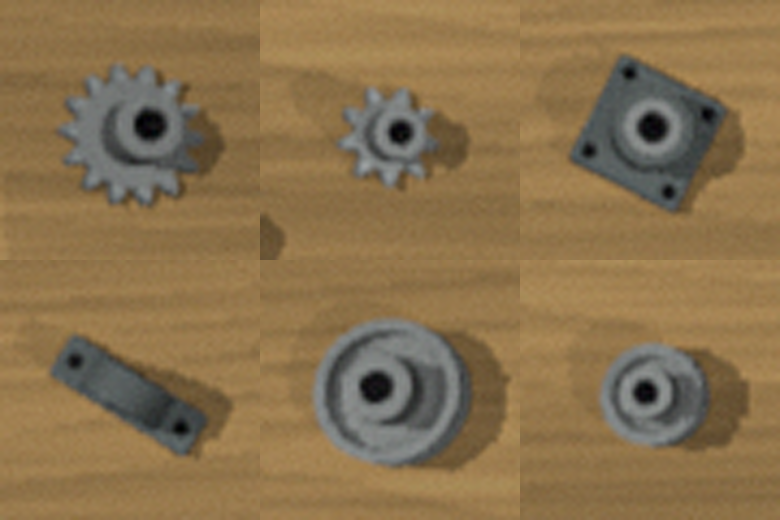

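The crops show teeth on the big and small sprockets only, so the pulleys are clearly different. The flange edges lie at about -28.3° and the pillow's long axis at about 57°. I'll start turning the wrist for the pillow.

```bash
cat > to.py <<'E'
import sys,numpy as np
from cell import *
from scipy.spatial.transform import Rotation as Ro
x,y,z,a=map(float,sys.argv[1:5]);s=sense()
M=Ro.from_quat(np.roll(s['tool_rot'],-1)).as_matrix()
cur=np.degrees(np.arctan2(M[1,1],M[0,1]));tw=(cur-a+180)%360-180
N=M@Ro.from_rotvec([0,0,np.radians(tw)]).as_matrix()
print('t',s['t'],'yang',cur.round(1),'twist',np.radians(tw).round(3),'slide cm after twist',(N.T@(np.array([x,y,z])-s['tcp_pos'])*100).round(2),'tilt',(M[:,2]).round(3))
E
T='{"twist":[0,0,0.1454],"slide":[0,0,0],"claw":-0.4}'
python3 -m jog '[{"twist":[0,0,0.1454],"slide":[0,0,0],"claw":-0.4},{"twist":[0,0,0.1454],"slide":[0,0,0],"claw":-0.4},{"twist":[0,0,0.1454],"slide":[0,0,0],"claw":-0.4},{"twist":[0,0,0.1454],"slide":[0,0,0],"claw":-0.4},{"twist":[0,0,0.1454],"slide":[0,0,0],"claw":-0.4},{"twist":[0,0,0.1454],"slide":[0,0,0],"claw":-0.4},{"twist":[0,0,0.1454],"slide":[0,0,0],"claw":-0.4},{"twist":[0,0,0.1454],"slide":[0,0,0],"claw":-0.4},{"twist":[0,0,0.1454],"slide":[0,0,0],"claw":-0.4},{"twist":[0,0,0.1454],"slide":[0,0,0],"claw":-0.4},{"twist":[0,0,0.1454],"slide":[0,0,0],"claw":-0.4},{"twist":[0,0,0.1454],"slide":[0,0,0],"claw":-0.4},{"twist":[0,0,0.1454],"slide":[0,0,0],"claw":-0.4},{"twist":[0,0,0],"slide":[0,0,0],"claw":-0.4}]' 60; python3 to.py .4386 .0897 .13 -32.9
```

```text
t: 1.5
tcp_pos: [0.158, 0.6044, 0.2309]
tool_rot: [0.0, 0.879, 0.477, -0.0]
ft_force: [0.4, 0.4, -0.2]
width: 0.7
grip_force: 0.0
t 1.5 yang -33.0 twist -0.002 slide cm after twist [-27.96  51.51  10.12] tilt [-0.    -0.001 -1.   ]
```

```bash
python3 -m jog '[{"twist":[0,0,0],"slide":[-1.75,3.22,0.63],"claw":-0.4},{"twist":[0,0,0],"slide":[-1.75,3.22,0.63],"claw":-0.4},{"twist":[0,0,0],"slide":[-1.75,3.22,0.63],"claw":-0.4},{"twist":[0,0,0],"slide":[-1.75,3.22,0.63],"claw":-0.4},{"twist":[0,0,0],"slide":[-1.75,3.22,0.63],"claw":-0.4},{"twist":[0,0,0],"slide":[-1.75,3.22,0.63],"claw":-0.4},{"twist":[0,0,0],"slide":[-1.75,3.22,0.63],"claw":-0.4},{"twist":[0,0,0],"slide":[-1.75,3.22,0.63],"claw":-0.4},{"twist":[0,0,0],"slide":[-1.75,3.22,0.63],"claw":-0.4},{"twist":[0,0,0],"slide":[-1.75,3.22,0.63],"claw":-0.4},{"twist":[0,0,0],"slide":[-1.75,3.22,0.63],"claw":-0.4},{"twist":[0,0,0],"slide":[-1.75,3.22,0.63],"claw":-0.4},{"twist":[0,0,0],"slide":[-1.75,3.22,0.63],"claw":-0.4},{"twist":[0,0,0],"slide":[-1.75,3.22,0.63],"claw":-0.4},{"twist":[0,0,0],"slide":[-1.75,3.22,0.63],"claw":-0.4},{"twist":[0,0,0],"slide":[-1.75,3.22,0.63],"claw":-0.4},{"twist":[0,0,0],"slide":[0,0,0],"claw":-0.4},{"twist":[0,0,0],"slide":[0,0,0],"claw":-0.4}]'; python3 to.py .4386 .0897 .02 -32.9; python3 - <<'E'
from cell import *
import cv2,pickle
f=grab_frame('wrist');pickle.dump(f,open('w1.pkl','wb'));cv2.imwrite('pics/w1.png',f['image'][:,:,::-1])
E
```

```text
t: 3.3
tcp_pos: [0.4381, 0.0887, 0.1303]
tool_rot: [-0.0, 0.878, 0.478, -0.0]
ft_force: [-0.4, 0.0, -0.3]
width: 0.699
grip_force: 0.0
t 3.3 yang -32.9 twist -0.0 slide cm after twist [ 0.11 -0.   11.03] tilt [-0.001 -0.    -1.   ]
```

View pics/w1.png

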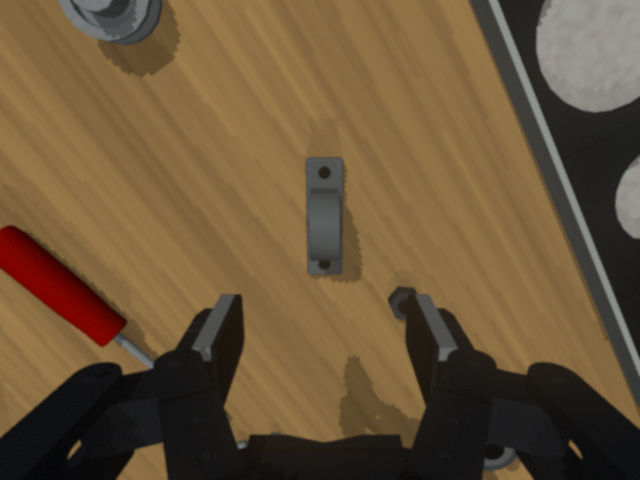

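The wrist view shows the pillow foot spanning (325,158–273), midway between the finger tips at u=242 and 408, and square to them. I'll descend, grip and check.

```bash
python3 -c "
from h import *
f=pickle.load(open('w1.pkl','rb'));print(ray(f,324.5,216,.006))"
python3 -m jog '[{"twist":[0,0,0],"slide":[0.02,0,2.2],"claw":-0.4},{"twist":[0,0,0],"slide":[0.02,0,2.2],"claw":-0.4},{"twist":[0,0,0],"slide":[0.02,0,2.2],"claw":-0.4},{"twist":[0,0,0],"slide":[0.02,0,2.2],"claw":-0.4},{"twist":[0,0,0],"slide":[0.02,0,2.2],"claw":-0.4},{"twist":[0,0,0],"slide":[0,0,0],"claw":0.9},{"twist":[0,0,0],"slide":[0,0,0],"claw":0.9},{"twist":[0,0,0],"slide":[0,0,0],"claw":0.9},{"twist":[0,0,0],"slide":[0,0,0],"claw":0.9},{"twist":[0,0,0],"slide":[0,0,0],"claw":0.9},{"twist":[0,0,0],"slide":[0,0,0],"claw":0.9},{"twist":[0,0,0],"slide":[0,0,0],"claw":0.9}]' 60; python3 to.py .6235 -.119 .12 -3.4
```

```text
[0.43981257 0.08962034 0.006     ]
t: 4.55
tcp_pos: [0.4393, 0.0907, 0.0216]
tool_rot: [0.0, 0.879, 0.478, 0.001]
ft_force: [-1.8, 3.1, 8.6]
width: 0.198
grip_force: 60.0
t 4.55 yang -33.0 twist -0.516 slide cm after twist [-19.83  19.65  -9.81] tilt [ 0.002  0.001 -1.   ]
```

```bash
python3 -m jog '[{"twist":[0,0,0],"slide":[0,0,-1.5],"claw":0.9},{"twist":[0,0,0],"slide":[0,0,-2.8],"claw":0.9},{"twist":[0,0,0],"slide":[0,0,-2.8],"claw":0.9},{"twist":[0,0,0],"slide":[0,0,-2.7],"claw":0.9},{"twist":[0,0,-0.129],"slide":[0,0,0],"claw":0.9},{"twist":[0,0,-0.129],"slide":[0,0,0],"claw":0.9},{"twist":[0,0,-0.129],"slide":[0,0,0],"claw":0.9},{"twist":[0,0,-0.129],"slide":[0,0,0],"claw":0.9},{"twist":[0,0,0],"slide":[-2.48,2.46,0],"claw":0.9},{"twist":[0,0,0],"slide":[-2.48,2.46,0],"claw":0.9},{"twist":[0,0,0],"slide":[-2.48,2.46,0],"claw":0.9},{"twist":[0,0,0],"slide":[-2.48,2.46,0],"claw":0.9},{"twist":[0,0,0],"slide":[-2.48,2.46,0],"claw":0.9},{"twist":[0,0,0],"slide":[-2.48,2.46,0],"claw":0.9},{"twist":[0,0,0],"slide":[-2.48,2.46,0],"claw":0.9},{"twist":[0,0,0],"slide":[-2.48,2.46,0],"claw":0.9},{"twist":[0,0,0],"slide":[0,0,0],"claw":0.9},{"twist":[0,0,0],"slide":[0,0,0],"claw":0.9},{"twist":[0,0,0],"slide":[0,0,0],"claw":0.9}]'; python3 to.py .6235 -.119 .027 -3.4; python3 - <<'E'
from cell import *
import cv2,pickle
f=grab_frame('wrist');pickle.dump(f,open('w2.pkl','wb'));cv2.imwrite('pics/w2.png',f['image'][:,:,::-1])
E
```

```text
t: 6.45
tcp_pos: [0.6221, -0.1188, 0.1183]
tool_rot: [-0.001, 0.728, 0.686, -0.0]
ft_force: [-0.5, -0.8, -0.9]
width: 0.197
grip_force: 59.2
t 6.45 yang -3.4 twist 0.0 slide cm after twist [-0.02  0.15  9.13] tilt [-0.002  0.    -1.   ]
```

View pics/w2.png

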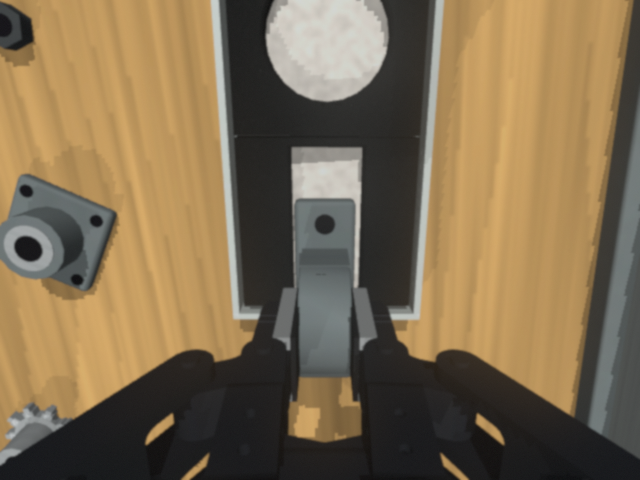

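The held foot (u 295–355) sits over the rectangular cut-out (u 292–362), and its yaw is aligned. I'll check the cut-out centre using rays.

```bash
python3 - <<'E'
from h import *
f=pickle.load(open('w2.pkl','rb'))
a,b=ray(f,292,147,.019),ray(f,362,147,.019);e=b-a;print('rim',a,b,np.hypot(*e[:2]))
m=(a+b)/2;d=np.array([e[1],-e[0]])/np.hypot(*e[:2]);
print('centres',m[:2]+.047*d,m[:2]-.047*d)
g=cv2.cvtColor(f['image'],cv2.COLOR_RGB2GRAY);c=blob((g>140).astype(np.uint8)*1,327,40,40)
c=np.array([p for p in c[:,0] if p[1]>5]);E=cv2.minEnclosingCircle(c);print('small nest',ray(f,*E[0],.008),E)
p=ray(f,325,225,.1183-.0216+.008);print('foot hole',p)
E
```

```text
rim [ 0.60667954 -0.06881913  0.019     ] [ 0.64649147 -0.07112891  0.019     ] 0.039878884722155866
centres [ 0.62386326 -0.11689512] [ 0.62930774 -0.02305292]
small nest [ 0.62951162 -0.01399656  0.008     ] ((326.5, 42.5), 53.782066345214844)
foot hole [ 0.62426752 -0.09086862  0.1047    ]
```

```bash
python3 -m jog '[{"twist":[0,0,0],"slide":[0,0.1,1.5],"claw":0.9},{"twist":[0,0,0],"slide":[0,0.05,2.0],"claw":0.9},{"twist":[0,0,0],"slide":[0,0,2.0],"claw":0.9},{"twist":[0,0,0],"slide":[0,0,2.0],"claw":0.9},{"twist":[0,0,0],"slide":[0,0,0.7],"claw":0.9},{"twist":[0,0,0],"slide":[0,0,0.4],"claw":0.9},{"twist":[0,0,0],"slide":[0,0,0.2],"claw":0.9},{"twist":[0,0,0],"slide":[0,0,0],"claw":0.9},{"twist":[0,0,0],"slide":[0,0,0],"claw":0.9}]'; python3 to.py .6235 -.119 .027 -3.4
```

```text
t: 7.4
tcp_pos: [0.6254, -0.1196, 0.0313]
tool_rot: [0.001, 0.728, 0.686, 0.0]
ft_force: [0.9, -0.1, -1.6]
width: 0.191
grip_force: 59.3
t 7.4 yang -3.4 twist 0.0 slide cm after twist [ 0.05 -0.2   0.43] tilt [ 0.001 -0.    -1.   ]
```

```bash
python3 -m jog '[{"twist":[0,0,0],"slide":[0,-0.1,0.1],"claw":0.9},{"twist":[0,0,0],"slide":[0,0,0.1],"claw":0.9},{"twist":[0,0,0],"slide":[0,0,0.1],"claw":0.9},{"twist":[0,0,0],"slide":[0,0,0],"claw":0.9},{"twist":[0,0,0],"slide":[0,0,0],"claw":0.9}]'; python3 to.py .6235 -.119 .027 -3.4
```

```text
t: 7.9
tcp_pos: [0.6242, -0.1196, 0.0297]
tool_rot: [0.0, 0.728, 0.686, 0.0]
ft_force: [-5.5, 1.5, 13.4]
width: 0.201
grip_force: 61.6
t 7.9 yang -3.4 twist 0.0 slide cm after twist [ 0.05 -0.07  0.27] tilt [ 0.001 -0.    -1.   ]
```

```bash
python3 -m jog '[{"twist":[0,0,0],"slide":[0,0,0],"claw":0.2},{"twist":[0,0,0],"slide":[0,0,0],"claw":0.2},{"twist":[0,0,0],"slide":[0,0,0],"claw":0.2},{"twist":[0,0,0],"slide":[0,0,0],"claw":0.2},{"twist":[0,0,0],"slide":[0,0,-1.5],"claw":0.2},{"twist":[0,0,0],"slide":[0,0,-2.5],"claw":0.2},{"twist":[0,0,0],"slide":[0,0,-3],"claw":0.2},{"twist":[0,0,0],"slide":[0,0,-3],"claw":-0.5},{"twist":[0,0,0.145],"slide":[0,0,0],"claw":-0.5},{"twist":[0,0,0.145],"slide":[0,0,0],"claw":-0.5},{"twist":[0,0,0.145],"slide":[0,0,0],"claw":-0.5},{"twist":[0,0,0],"slide":[0,0,0],"claw":-0.5}]'; python3 to.py .450 -.1145 .10 -28.3
```

```text
t: 9.1
tcp_pos: [0.6241, -0.1195, 0.1286]
tool_rot: [0.0, 0.859, 0.512, 0.0]
ft_force: [-0.1, -0.7, 0.7]
width: 0.752
grip_force: 0.0
t 9.1 yang -28.4 twist -0.002 slide cm after twist [ -7.81 -15.57   2.85] tilt [ 0.001 -0.    -1.   ]
```

```bash
python3 -m jog '[{"twist":[0,0,0],"slide":[-1.3,-2.6,0],"claw":-0.5},{"twist":[0,0,0],"slide":[-1.3,-2.6,0],"claw":-0.5},{"twist":[0,0,0],"slide":[-1.3,-2.6,0.7],"claw":-0.5},{"twist":[0,0,0],"slide":[-1.3,-2.6,0.7],"claw":-0.5},{"twist":[0,0,0],"slide":[-1.3,-2.6,0.7],"claw":-0.5},{"twist":[0,0,0],"slide":[-1.3,-2.57,0.7],"claw":-0.5},{"twist":[0,0,0],"slide":[0,0,0],"claw":-0.5},{"twist":[0,0,0],"slide":[0,0,0],"claw":-0.5},{"twist":[0,0,0],"slide":[0,0,0],"claw":-0.5}]'; python3 to.py .450 -.1145 .013 -28.3; python3 - <<'E'
from cell import *
import cv2,pickle
f=grab_frame('wrist');pickle.dump(f,open('w3.pkl','wb'));cv2.imwrite('pics/w3.png',f['image'][:,:,::-1])
E
```

```text
t: 10.0
tcp_pos: [0.4515, -0.1147, 0.1002]
tool_rot: [0.001, 0.858, 0.513, 0.001]
ft_force: [-0.4, 0.6, -0.3]
width: 0.748
grip_force: 0.0
t 10.0 yang -28.2 twist 0.001 slide cm after twist [-0.06 -0.16  8.72] tilt [ 0.002 -0.001 -1.   ]
```

View pics/w3.png

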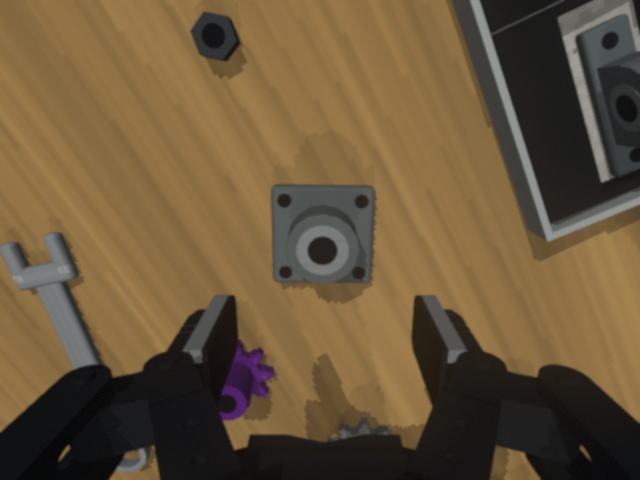

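The flange is centred between the fingers at about (323,234), and the pillow is seated in the rectangular nest. I'll cross-check with rays, then descend.

```bash
python3 -c "
from h import *
f=pickle.load(open('w3.pkl','rb'));print(ray(f,323,234,.008),ray(f,322,250,.032))"
python3 -m jog '[{"twist":[0,0,0],"slide":[-0.04,-0.12,2.2],"claw":-0.5},{"twist":[0,0,0],"slide":[0,0,2.2],"claw":-0.5},{"twist":[0,0,0],"slide":[0,0,2.2],"claw":-0.5},{"twist":[0,0,0],"slide":[0,0,1.5],"claw":-0.5},{"twist":[0,0,0],"slide":[0,0,0.5],"claw":-0.5},{"twist":[0,0,0],"slide":[0,0,0],"claw":-0.5},{"twist":[0,0,0],"slide":[0,0,0],"claw":-0.5}]'; python3 to.py .450 -.1145 .013 -28.3
```

```text
[ 0.45149397 -0.11526819  0.008     ] [ 0.45040896 -0.11619489  0.032     ]
t: 10.75
tcp_pos: [0.4493, -0.1142, 0.014]
tool_rot: [0.0, 0.858, 0.513, 0.0]
ft_force: [-0.6, 0.7, 0.3]
width: 0.756
grip_force: 0.0
t 10.75 yang -28.3 twist 0.0 slide cm after twist [0.   0.07 0.1 ] tilt [ 0.001 -0.    -1.   ]
```

```bash
python3 -m jog '[{"twist":[0,0,0],"slide":[0,0.1,0.05],"claw":0.5},{"twist":[0,0,0],"slide":[0,0,0],"claw":0.5},{"twist":[0,0,0],"slide":[0,0,0],"claw":0.5},{"twist":[0,0,0],"slide":[0,0,0],"claw":0.5},{"twist":[0,0,0],"slide":[0,0,0],"claw":0.5},{"twist":[0,0,0],"slide":[0,0,0],"claw":0.5}]' 80; python3 to.py .6425 .198 .115 -3.4
```

```text
t: 11.35
tcp_pos: [0.4502, -0.1148, 0.0143]
tool_rot: [0.001, 0.859, 0.513, 0.001]
ft_force: [-1.6, 0.9, 10.4]
width: 0.437
grip_force: 78.9
t 11.35 yang -28.3 twist -0.435 slide cm after twist [ 32.36  17.36 -10.05] tilt [ 0.002 -0.001 -1.   ]
```

```bash
python3 -m jog '[{"twist":[0,0,0],"slide":[0,0,-1.5],"claw":0.5},{"twist":[0,0,0],"slide":[0,0,-2.8],"claw":0.5},{"twist":[0,0,0],"slide":[0,0,-2.8],"claw":0.5},{"twist":[0,0,0],"slide":[0,0,-2.8],"claw":0.5},{"twist":[0,0,-0.145],"slide":[0,0,0],"claw":0.5},{"twist":[0,0,-0.145],"slide":[0,0,0],"claw":0.5},{"twist":[0,0,-0.145],"slide":[0,0,0],"claw":0.5},{"twist":[0,0,0],"slide":[3.24,1.74,0],"claw":0.5},{"twist":[0,0,0],"slide":[3.24,1.74,0],"claw":0.5},{"twist":[0,0,0],"slide":[3.24,1.74,0],"claw":0.5},{"twist":[0,0,0],"slide":[3.24,1.74,0],"claw":0.5},{"twist":[0,0,0],"slide":[3.24,1.74,0],"claw":0.5},{"twist":[0,0,0],"slide":[3.24,1.74,0],"claw":0.5},{"twist":[0,0,0],"slide":[3.24,1.74,0],"claw":0.5},{"twist":[0,0,0],"slide":[3.24,1.74,0],"claw":0.5},{"twist":[0,0,0],"slide":[3.24,1.74,0],"claw":0.5},{"twist":[0,0,0],"slide":[3.24,1.74,0],"claw":0.5},{"twist":[0,0,0],"slide":[0,0,0],"claw":0.5},{"twist":[0,0,0],"slide":[0,0,0],"claw":0.5},{"twist":[0,0,0],"slide":[0,0,0],"claw":0.5}]'; python3 to.py .6425 .198 .0235 -3.4; python3 - <<'E'
from cell import *
import cv2,pickle
f=grab_frame('wrist');pickle.dump(f,open('w4.pkl','wb'));cv2.imwrite('pics/w4.png',f['image'][:,:,::-1])
E
```

```text
t: 13.35
tcp_pos: [0.6412, 0.1978, 0.1116]
tool_rot: [-0.0, 0.728, 0.686, -0.001]
ft_force: [-0.9, -0.0, -3.7]
width: 0.432
grip_force: 81.3
t 13.35 yang -3.4 twist -0.0 slide cm after twist [0.03 0.14 8.81] tilt [-0.002 -0.001 -1.   ]
```

View pics/w4.png

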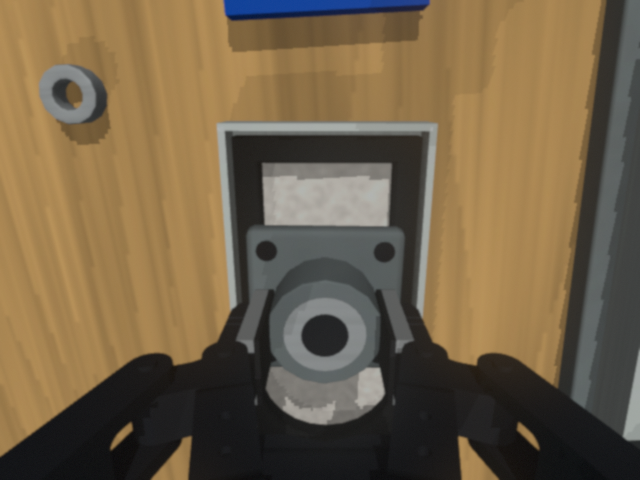

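The flange plate (u 247–404) is square over the square cut-out (u 263–391). I'll refine the target with a ray check.

```bash
python3 - <<'E'
from h import *
f=pickle.load(open('w4.pkl','rb'))
a,b=ray(f,262.5,163,.02),ray(f,391.5,163,.02);e=b-a;print(np.hypot(*e[:2]))
m=(a+b)/2;d=np.array([e[1],-e[0]])/np.hypot(*e[:2]);print('centre',m[:2]+.038*d,np.degrees(np.arctan2(e[1],e[0])))
a,b=ray(f,249,228,.1073),ray(f,401,228,.1073);e=b-a;m=(a+b)/2;d=np.array([e[1],-e[0]])/np.hypot(*e[:2]);print('part',np.hypot(*e[:2]),m[:2]+.03*d)
E
python3 -m jog '[{"twist":[0,0,0],"slide":[0,0.05,1.5],"claw":0.5},{"twist":[0,0,0],"slide":[0,0,2],"claw":0.5},{"twist":[0,0,0],"slide":[0,0,2],"claw":0.5},{"twist":[0,0,0],"slide":[0,0,0],"claw":0.5},{"twist":[0,0,0],"slide":[0,0,0],"claw":0.5}]'; python3 to.py .6425 .198 .0225 -3.4
```

```text
0.07195718055368294
centre [0.64298248 0.2006067 ] -3.3387307450897903
part 0.05573825912713272 [0.64171371 0.19737469]
t: 13.9
tcp_pos: [0.6422, 0.1979, 0.0563]
tool_rot: [-0.0, 0.728, 0.686, -0.001]
ft_force: [0.2, -0.1, -3.1]
width: 0.436
grip_force: 81.2
t 13.9 yang -3.4 twist -0.0 slide cm after twist [0.01 0.04 3.38] tilt [-0.002 -0.001 -1.   ]
```

```bash
python3 -m jog '[{"twist":[0,0,0],"slide":[0.15,0,1.2],"claw":0.5},{"twist":[0,0,0],"slide":[0,0,1.2],"claw":0.5},{"twist":[0,0,0],"slide":[0,0,0.5],"claw":0.5},{"twist":[0,0,0],"slide":[0,0,0.2],"claw":0.5},{"twist":[0,0,0],"slide":[0,0,0.1],"claw":0.5},{"twist":[0,0,0],"slide":[0,0,0.1],"claw":0.5},{"twist":[0,0,0],"slide":[0,0,0],"claw":0.5},{"twist":[0,0,0],"slide":[0,0,0],"claw":0.5}]'; python3 to.py .6425 .199 .0225 -3.4
```

```text
t: 14.7
tcp_pos: [0.6431, 0.2001, 0.0243]
tool_rot: [0.0, 0.728, 0.686, 0.0]
ft_force: [0.4, -0.1, -3.1]
width: 0.433
grip_force: 81.2
t 14.7 yang -3.4 twist 0.0 slide cm after twist [-0.12 -0.05  0.18] tilt [ 0.001  0.    -1.   ]
```

```bash
python3 -m jog '[{"twist":[0,0,0],"slide":[0,0,0.1],"claw":0.5},{"twist":[0,0,0],"slide":[0,0,0.1],"claw":0.5},{"twist":[0,0,0],"slide":[0,0,0],"claw":0.5},{"twist":[0,0,0],"slide":[0,0,0],"claw":0.5}]'; python3 -m jog '[{"twist":[0,0,0],"slide":[0,0,0],"claw":-0.15},{"twist":[0,0,0],"slide":[0,0,0],"claw":-0.15},{"twist":[0,0,0],"slide":[0,0,0],"claw":-0.15},{"twist":[0,0,0],"slide":[0,0,0],"claw":-0.15},{"twist":[0,0,0],"slide":[0,0,-1.5],"claw":-0.15},{"twist":[0,0,0],"slide":[0,0,-2.5],"claw":-0.15},{"twist":[0,0,0],"slide":[0,0,-3],"claw":-0.15},{"twist":[0,0,0],"slide":[0,0,-3],"claw":-0.15},{"twist":[0,0,0],"slide":[0,0,0],"claw":-0.15}]'; python3 to.py .398 -.2695 .10 -33; python3 - <<'E'
from cell import *
import cv2
f=grab_frame('wrist');cv2.imwrite('pics/w5.png',f['image'][::2,::2,::-1])
E
```

```text
t: 15.1
tcp_pos: [0.643, 0.2001, 0.0224]
tool_rot: [0.0, 0.728, 0.686, 0.0]
ft_force: [-0.5, 0.0, 2.6]
width: 0.436
grip_force: 81.8
t: 16.0
tcp_pos: [0.6461, 0.201, 0.128]
tool_rot: [0.002, 0.728, 0.686, 0.004]
ft_force: [-0.2, 0.3, 0.4]
width: 0.578
grip_force: 0.0
t 16.0 yang -3.4 twist 0.517 slide cm after twist [-52.99   4.81   2.47] tilt [ 0.009  0.003 -1.   ]
```

View pics/w5.png

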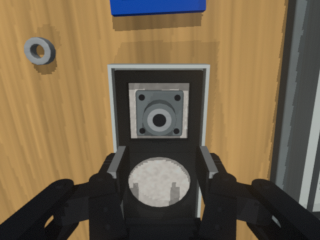

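The flange lies flat in the square cut-out. Next is the small sprocket, keeping the current yaw.

```bash
python3 to.py .398 -.2695 .10 -3.4
```

```text
t 16.05 yang -3.4 twist 0.0 slide cm after twist [-48.4  -21.86   2.36] tilt [ 0.006  0.002 -1.   ]
```

```bash
python3 -m jog '[{"twist":[0,0,0],"slide":[-3.45,-1.55,0],"claw":-0.3},{"twist":[0,0,0],"slide":[-3.45,-1.55,0],"claw":-0.3},{"twist":[0,0,0],"slide":[-3.45,-1.55,0],"claw":-0.3},{"twist":[0,0,0],"slide":[-3.45,-1.55,0],"claw":-0.3},{"twist":[0,0,0],"slide":[-3.45,-1.55,0],"claw":-0.3},{"twist":[0,0,0],"slide":[-3.45,-1.55,0],"claw":-0.3},{"twist":[0,0,0],"slide":[-3.45,-1.55,0],"claw":-0.3},{"twist":[0,0,0],"slide":[-3.45,-1.55,0.2],"claw":-0.3},{"twist":[0,0,0],"slide":[-3.45,-1.55,0.4],"claw":-0.3},{"twist":[0,0,0],"slide":[-3.45,-1.55,0.4],"claw":-0.3},{"twist":[0,0,0],"slide":[-3.45,-1.55,0.4],"claw":-0.3},{"twist":[0,0,0],"slide":[-3.45,-1.55,0.4],"claw":-0.3},{"twist":[0,0,0],"slide":[-3.45,-1.55,0.4],"claw":-0.3},{"twist":[0,0,0],"slide":[-3.45,-1.55,0],"claw":-0.3},{"twist":[0,0,0],"slide":[0,0,0],"claw":-0.3},{"twist":[0,0,0],"slide":[0,0,0],"claw":-0.3},{"twist":[0,0,0],"slide":[0,0,0],"claw":-0.3}]'; python3 to.py .398 -.2695 .0125 -3.4; python3 - <<'E'
from cell import *
import cv2,pickle
f=grab_frame('wrist');pickle.dump(f,open('w6.pkl','wb'));cv2.imwrite('pics/w6.png',f['image'][:,:,::-1])
E
```

```text
t: 17.75
tcp_pos: [0.3976, -0.2685, 0.0998]
tool_rot: [-0.0, 0.728, 0.686, -0.0]
ft_force: [0.9, 0.5, -0.1]
width: 0.65
grip_force: 0.0
t 17.75 yang -3.4 twist 0.0 slide cm after twist [-0.11  0.05  8.73] tilt [-0.001  0.001 -1.   ]
```

View pics/w6.png

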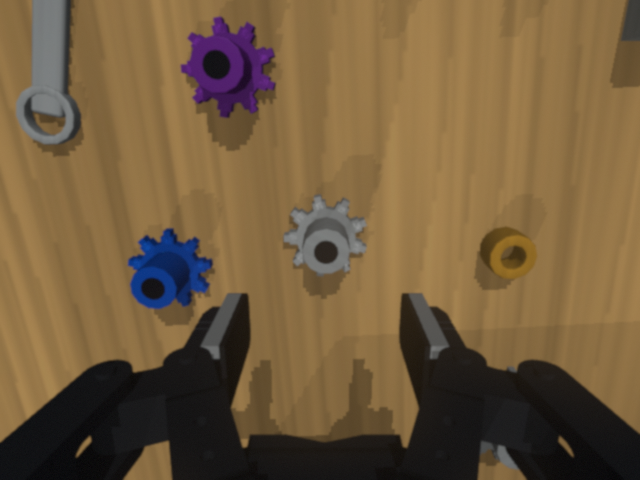

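The grey small sprocket (plate at about (325,235), hub top at (326,252)) is centred between the fingers, and the blue and gold parts are clear.

```bash
python3 -c "
from h import *
f=pickle.load(open('w6.pkl','rb'));print(ray(f,325,235,.006),ray(f,326,252,.032))"
python3 -m jog '[{"twist":[0,0,0],"slide":[-0.1,0,2.2],"claw":-0.3},{"twist":[0,0,0],"slide":[0,0,2.2],"claw":-0.3},{"twist":[0,0,0],"slide":[0,0,2.2],"claw":-0.3},{"twist":[0,0,0],"slide":[0,0,1.5],"claw":-0.3},{"twist":[0,0,0],"slide":[0,0,0.6],"claw":-0.3},{"twist":[0,0,0],"slide":[0,0,0],"claw":-0.3},{"twist":[0,0,0],"slide":[0,0,0],"claw":-0.3},{"twist":[0,0,0],"slide":[0,0,0],"claw":0.8},{"twist":[0,0,0],"slide":[0,0,0],"claw":0.8},{"twist":[0,0,0],"slide":[0,0,0],"claw":0.8},{"twist":[0,0,0],"slide":[0,0,0],"claw":0.8},{"twist":[0,0,0],"slide":[0,0,0],"claw":0.8},{"twist":[0,0,0],"slide":[0,0,0],"claw":0.8}]' 80; python3 to.py .6298 -.0130 .115 -3.4
```

```text
[ 0.39808391 -0.27044522  0.006     ] [ 0.3985324  -0.27165909  0.032     ]
t: 19.1
tcp_pos: [0.3981, -0.2705, 0.0141]
tool_rot: [0.001, 0.728, 0.686, 0.0]
ft_force: [-1.3, 1.8, 8.6]
width: 0.27
grip_force: 78.0
t 19.1 yang -3.4 twist -0.0 slide cm after twist [ 27.07  21.62 -10.08] tilt [ 0.001 -0.001 -1.   ]
```

```bash
python3 -m jog '[{"twist":[0,0,0],"slide":[0,0,-1.5],"claw":0.8},{"twist":[0,0,0],"slide":[0,0,-2.8],"claw":0.8},{"twist":[0,0,0],"slide":[0,0,-2.8],"claw":0.8},{"twist":[0,0,0],"slide":[0,0,-2.8],"claw":0.8},{"twist":[0,0,0],"slide":[2.71,2.16,0],"claw":0.8},{"twist":[0,0,0],"slide":[2.71,2.16,0],"claw":0.8},{"twist":[0,0,0],"slide":[2.71,2.16,0],"claw":0.8},{"twist":[0,0,0],"slide":[2.71,2.16,0],"claw":0.8},{"twist":[0,0,0],"slide":[2.71,2.16,0],"claw":0.8},{"twist":[0,0,0],"slide":[2.71,2.16,0],"claw":0.8},{"twist":[0,0,0],"slide":[2.71,2.16,0],"claw":0.8},{"twist":[0,0,0],"slide":[2.71,2.16,0],"claw":0.8},{"twist":[0,0,0],"slide":[2.71,2.16,0],"claw":0.8},{"twist":[0,0,0],"slide":[2.71,2.16,0],"claw":0.8},{"twist":[0,0,0],"slide":[0,0,0],"claw":0.8},{"twist":[0,0,0],"slide":[0,0,0],"claw":0.8},{"twist":[0,0,0],"slide":[0,0,0],"claw":0.8}]'; python3 to.py .6298 -.013 .0225 -3.4; python3 - <<'E'
from cell import *
import cv2,pickle
f=grab_frame('wrist');pickle.dump(f,open('w7.pkl','wb'));cv2.imwrite('pics/w7.png',f['image'][:,:,::-1])
E
```

```text
t: 20.8
tcp_pos: [0.6282, -0.013, 0.1118]
tool_rot: [-0.0, 0.728, 0.686, -0.001]
ft_force: [0.2, -0.4, -2.2]
width: 0.271
grip_force: 78.9
t 20.8 yang -3.4 twist -0.0 slide cm after twist [0.01 0.17 8.93] tilt [-0.001 -0.    -1.   ]
```

View pics/w7.png

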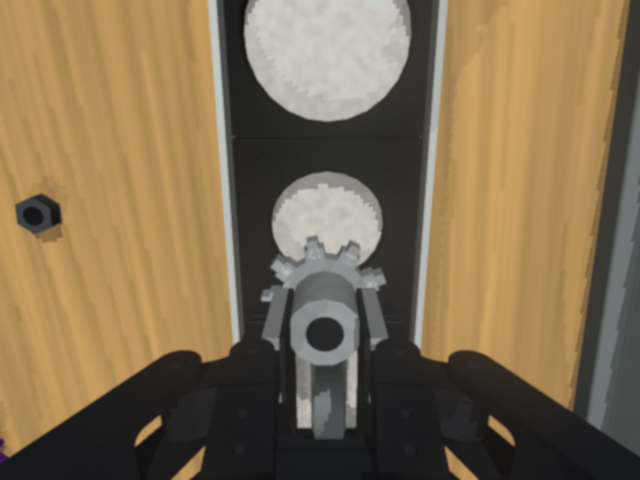

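The small round cut-out (u 273–382, far edge v 172) lies under the held sprocket. I'll check the rim rays for both round nests and begin descending.

```bash
python3 - <<'E'
from h import *
f=pickle.load(open('w7.pkl','rb'));z=.02
y=np.array([.0595,.998])
print('small',ray(f,327.5,171.5,z)[:2]-.034*y,'big',ray(f,328,121.5,.008)[:2]+.045*y, 'widths',[ray(f,u,v,z)[:2].round(4) for u,v in((272.5,218),(382.5,218))])
E
python3 -m jog '[{"twist":[0,0,0],"slide":[0,0.1,1.5],"claw":0.8},{"twist":[0,0,0],"slide":[0,0,2.5],"claw":0.8},{"twist":[0,0,0],"slide":[0,0,2],"claw":0.8},{"twist":[0,0,0],"slide":[0,0,0],"claw":0.8},{"twist":[0,0,0],"slide":[0,0,0],"claw":0.8},{"twist":[0,0,0],"slide":[0,0,0],"claw":0.8}]'; python3 to.py .6298 -.013 .0225 -3.4
```

```text
small [ 0.63019618 -0.01098558] big [0.63675334 0.09443943] widths [array([ 0.5988, -0.0022]), array([ 0.6626, -0.006 ])]
t: 21.45
tcp_pos: [0.6309, -0.0128, 0.0528]
tool_rot: [0.0, 0.728, 0.686, 0.0]
ft_force: [0.6, 0.2, -2.2]
width: 0.271
grip_force: 79.0
t 21.45 yang -3.4 twist -0.0 slide cm after twist [-0.02 -0.11  3.03] tilt [ 0.001 -0.    -1.   ]
```

```bash
python3 -m jog '[{"twist":[0,0,0],"slide":[0.1,-0.05,1.2],"claw":0.8},{"twist":[0,0,0],"slide":[0,0,1],"claw":0.8},{"twist":[0,0,0],"slide":[0,0,0.4],"claw":0.8},{"twist":[0,0,0],"slide":[0,0,0.2],"claw":0.8},{"twist":[0,0,0],"slide":[0,0,0.1],"claw":0.8},{"twist":[0,0,0],"slide":[0,0,0.1],"claw":0.8},{"twist":[0,0,0],"slide":[0,0,0],"claw":0.8},{"twist":[0,0,0],"slide":[0,0,0],"claw":0.8},{"twist":[0,0,0],"slide":[0,0,0],"claw":0.8}]'; python3 to.py .630 -.012 .0222 -3.4
```

```text
t: 22.35
tcp_pos: [0.63, -0.0115, 0.0222]
tool_rot: [0.0, 0.728, 0.686, 0.0]
ft_force: [0.3, 0.0, -1.6]
width: 0.27
grip_force: 79.2
t 22.35 yang -3.4 twist 0.0 slide cm after twist [-0.05  0.    0.  ] tilt [ 0. -0. -1.]
```

```bash
python3 -m jog '[{"twist":[0,0,0],"slide":[0,0,0.05],"claw":0.8},{"twist":[0,0,0],"slide":[0,0,0],"claw":0.8},{"twist":[0,0,0],"slide":[0,0,0],"claw":0.2},{"twist":[0,0,0],"slide":[0,0,0],"claw":0.2},{"twist":[0,0,0],"slide":[0,0,0],"claw":0.2},{"twist":[0,0,0],"slide":[0,0,0],"claw":0.2},{"twist":[0,0,0],"slide":[0,0,-1.5],"claw":0.2},{"twist":[0,0,0],"slide":[0,0,-2.5],"claw":0.2},{"twist":[0,0,0],"slide":[0,0,-3],"claw":0.2},{"twist":[0,0,0],"slide":[0,0,-2],"claw":-0.4},{"twist":[0,0,0],"slide":[0,0,0],"claw":-0.4},{"twist":[0,0,0],"slide":[0,0,0],"claw":-0.4}]'; python3 to.py .5136 -.4068 .10 -3.4
```

```text
t: 23.55
tcp_pos: [0.6301, -0.0115, 0.1125]
tool_rot: [0.001, 0.728, 0.686, 0.001]
ft_force: [-0.2, 0.1, 0.4]
width: 0.702
grip_force: 0.0
t 23.55 yang -3.4 twist 0.0 slide cm after twist [-40.15  -9.29   1.24] tilt [ 0.002 -0.    -1.   ]
```

```bash
python3 -m jog '[{"twist":[0,0,0],"slide":[-3.35,-0.775,0],"claw":-0.4},{"twist":[0,0,0],"slide":[-3.35,-0.775,0],"claw":-0.4},{"twist":[0,0,0],"slide":[-3.35,-0.775,0],"claw":-0.4},{"twist":[0,0,0],"slide":[-3.35,-0.775,0],"claw":-0.4},{"twist":[0,0,0],"slide":[-3.35,-0.775,0],"claw":-0.4},{"twist":[0,0,0],"slide":[-3.35,-0.775,0],"claw":-0.4},{"twist":[0,0,0],"slide":[-3.35,-0.775,0.2],"claw":-0.4},{"twist":[0,0,0],"slide":[-3.35,-0.775,0.2],"claw":-0.4},{"twist":[0,0,0],"slide":[-3.35,-0.775,0.2],"claw":-0.4},{"twist":[0,0,0],"slide":[-3.35,-0.775,0.2],"claw":-0.4},{"twist":[0,0,0],"slide":[-3.35,-0.775,0.2],"claw":-0.4},{"twist":[0,0,0],"slide":[-3.35,-0.775,0.2],"claw":-0.4},{"twist":[0,0,0],"slide":[0,0,0],"claw":-0.4},{"twist":[0,0,0],"slide":[0,0,0],"claw":-0.4},{"twist":[0,0,0],"slide":[0,0,0],"claw":-0.4}]'; python3 to.py .5136 -.4068 .0125 -3.4; python3 - <<'E'
from cell import *
import cv2,pickle
f=grab_frame('wrist');pickle.dump(f,open('w8.pkl','wb'));cv2.imwrite('pics/w8.png',f['image'][:,:,::-1])
E
```

```text
t: 25.05
tcp_pos: [0.5129, -0.4061, 0.0987]
tool_rot: [-0.001, 0.728, 0.686, -0.0]
ft_force: [-0.1, 0.7, 0.1]
width: 0.698
grip_force: 0.0
t 25.05 yang -3.4 twist 0.001 slide cm after twist [-0.08  0.09  8.62] tilt [-0.001  0.001 -1.   ]
```

View pics/w8.png

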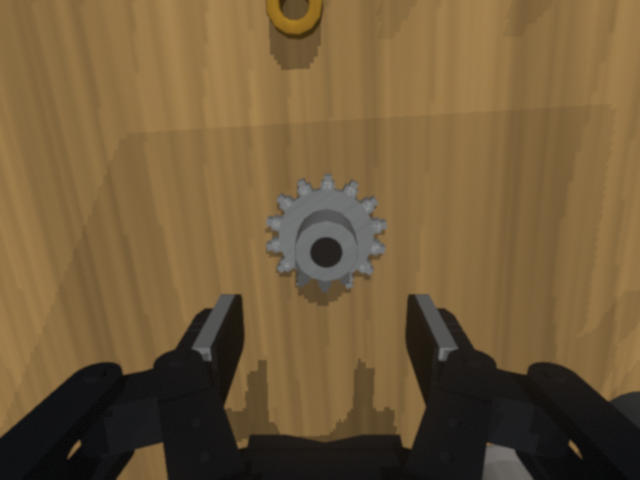

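The big sprocket (plate at about (326,234), hub top at (326,251)) is centred and the surroundings are clear. I'll grip it.

```bash
python3 -c "
from h import *
f=pickle.load(open('w8.pkl','rb'));print(ray(f,326,233.5,.006),ray(f,326,251.5,.034))"
python3 -m jog '[{"twist":[0,0,0],"slide":[-0.1,0,2.2],"claw":-0.4},{"twist":[0,0,0],"slide":[0,0,2.2],"claw":-0.4},{"twist":[0,0,0],"slide":[0,0,2.2],"claw":-0.4},{"twist":[0,0,0],"slide":[0,0,1.4],"claw":-0.4},{"twist":[0,0,0],"slide":[0,0,0.6],"claw":-0.4},{"twist":[0,0,0],"slide":[0,0,0],"claw":-0.4},{"twist":[0,0,0],"slide":[0,0,0],"claw":-0.4},{"twist":[0,0,0],"slide":[0,0,0],"claw":0.7},{"twist":[0,0,0],"slide":[0,0,0],"claw":0.7},{"twist":[0,0,0],"slide":[0,0,0],"claw":0.7},{"twist":[0,0,0],"slide":[0,0,0],"claw":0.7},{"twist":[0,0,0],"slide":[0,0,0],"claw":0.7},{"twist":[0,0,0],"slide":[0,0,0],"claw":0.7}]' 90; python3 to.py .6363 .0938 .115 -3.4
```

```text
[ 0.5139682  -0.40670836  0.006     ] [ 0.51384767 -0.40777462  0.034     ]
t: 26.4
tcp_pos: [0.5136, -0.4088, 0.015]
tool_rot: [0.001, 0.728, 0.686, 0.0]
ft_force: [-0.9, 1.4, 5.7]
width: 0.362
grip_force: 88.7
t 26.4 yang -3.4 twist 0.0 slide cm after twist [ 50.89   9.28 -10.03] tilt [ 0.001 -0.001 -1.   ]
```

```bash
python3 -m jog '[{"twist":[0,0,0],"slide":[0,0,-1.5],"claw":0.7},{"twist":[0,0,0],"slide":[0,0,-3],"claw":0.7},{"twist":[0,0,0],"slide":[0,0,-3],"claw":0.7},{"twist":[0,0,0],"slide":[0,0,-3],"claw":0.7},{"twist":[0,0,0],"slide":[3.39,0.62,0],"claw":0.7},{"twist":[0,0,0],"slide":[3.39,0.62,0],"claw":0.7},{"twist":[0,0,0],"slide":[3.39,0.62,0],"claw":0.7},{"twist":[0,0,0],"slide":[3.39,0.62,0],"claw":0.7},{"twist":[0,0,0],"slide":[3.39,0.62,0],"claw":0.7},{"twist":[0,0,0],"slide":[3.39,0.62,0],"claw":0.7},{"twist":[0,0,0],"slide":[3.39,0.62,0],"claw":0.7},{"twist":[0,0,0],"slide":[3.39,0.62,0],"claw":0.7},{"twist":[0,0,0],"slide":[3.39,0.62,0],"claw":0.7},{"twist":[0,0,0],"slide":[3.39,0.62,0],"claw":0.7},{"twist":[0,0,0],"slide":[3.39,0.62,0],"claw":0.7},{"twist":[0,0,0],"slide":[3.39,0.62,0],"claw":0.7},{"twist":[0,0,0],"slide":[3.39,0.62,0],"claw":0.7},{"twist":[0,0,0],"slide":[3.39,0.62,0],"claw":0.7},{"twist":[0,0,0],"slide":[3.39,0.62,0],"claw":0.7},{"twist":[0,0,0],"slide":[0,0,0],"claw":0.7}]'; python3 -m jog '[{"twist":[0,0,0],"slide":[0,0,2.5],"claw":0.7},{"twist":[0,0,0],"slide":[0,0,2.5],"claw":0.7},{"twist":[0,0,0],"slide":[0,0,0],"claw":0.7},{"twist":[0,0,0],"slide":[0,0,0],"claw":0.7},{"twist":[0,0,0],"slide":[0,0,0],"claw":0.7}]'; python3 to.py .6363 .0938 .023 -3.4; python3 - <<'E'
from cell import *
import cv2,pickle
f=grab_frame('wrist');cv2.imwrite('pics/w9.png',f['image'][:,:,::-1])
E
```

```text
t: 28.4
tcp_pos: [0.637, 0.0978, 0.1195]
tool_rot: [0.0, 0.727, 0.687, 0.001]
ft_force: [0.5, 0.2, -4.9]
width: 0.369
grip_force: 89.9
t: 28.9
tcp_pos: [0.637, 0.0935, 0.0701]
tool_rot: [0.001, 0.728, 0.686, 0.001]
ft_force: [-0.1, -0.0, -3.4]
width: 0.361
grip_force: 89.9
t 28.9 yang -3.4 twist -0.0 slide cm after twist [ 0.02 -0.08  4.71] tilt [ 0.002  0.    -1.   ]
```

View pics/w9.png

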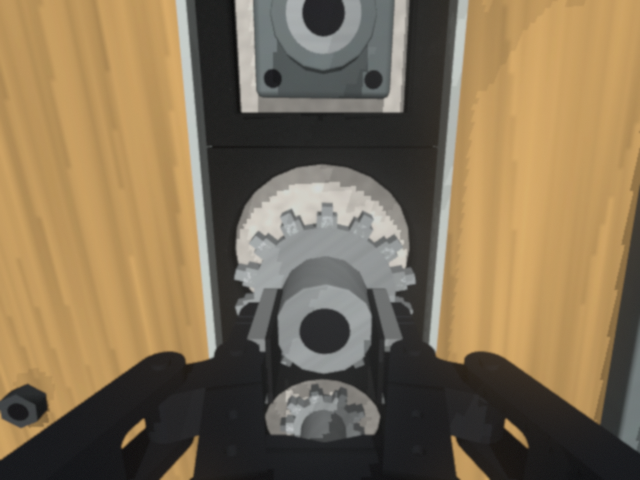

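The big sprocket (centre u about 325) is aligned over the big round cut-out (u 236–409), the small sprocket lies in its nest, and the flange is well placed. I'll lower and release.

```bash
python3 -m jog '[{"twist":[0,0,0],"slide":[0,-0.05,1.5],"claw":0.7},{"twist":[0,0,0],"slide":[0,0,1.5],"claw":0.7},{"twist":[0,0,0],"slide":[0,0,0.9],"claw":0.7},{"twist":[0,0,0],"slide":[0,0,0.4],"claw":0.7},{"twist":[0,0,0],"slide":[0,0,0.2],"claw":0.7},{"twist":[0,0,0],"slide":[0,0,0.1],"claw":0.7},{"twist":[0,0,0],"slide":[0,0,0.1],"claw":0.7},{"twist":[0,0,0],"slide":[0,0,0],"claw":0.7},{"twist":[0,0,0],"slide":[0,0,0],"claw":0.7},{"twist":[0,0,0],"slide":[0,0,0],"claw":0.7}]'; python3 to.py .6363 .0938 .023 -3.4
```

```text
t: 29.95
tcp_pos: [0.6344, 0.0937, 0.023]
tool_rot: [-0.001, 0.728, 0.686, -0.001]
ft_force: [-9.7, -1.4, 13.7]
width: 0.367
grip_force: 92.1
t 29.95 yang -3.4 twist 0.0 slide cm after twist [ 0.02  0.19 -0.  ] tilt [-0.002 -0.    -1.   ]
```

```bash
python3 -m jog '[{"twist":[0,0,0],"slide":[0,0,-0.05],"claw":0.0},{"twist":[0,0,0],"slide":[0,0,0],"claw":0.0},{"twist":[0,0,0],"slide":[0,0,0],"claw":0.0},{"twist":[0,0,0],"slide":[0,0,0],"claw":0.0},{"twist":[0,0,0],"slide":[0,0,-1.5],"claw":0.0},{"twist":[0,0,0],"slide":[0,0,-2.5],"claw":0.0},{"twist":[0,0,0],"slide":[0,0,-3],"claw":0.0},{"twist":[0,0,0],"slide":[0,0,-3],"claw":0.0},{"twist":[0,0,0],"slide":[-3,-3,-3],"claw":0.0},{"twist":[0,0,0],"slide":[-3,-3,-3],"claw":0.0},{"twist":[0,0,0],"slide":[-3,-3,-3],"claw":0.0},{"twist":[0,0,0],"slide":[-3,-3,0],"claw":0.0},{"twist":[0,0,0],"slide":[-3,-3,0],"claw":0.0},{"twist":[0,0,0],"slide":[-3,-3,0],"claw":0.0},{"twist":[0,0,0],"slide":[-3,-3,0],"claw":0.0},{"twist":[0,0,0],"slide":[-3,-3,0],"claw":0.0},{"twist":[0,0,0],"slide":[-3,-3,0],"claw":0.0},{"twist":[0,0,0],"slide":[0,0,0],"claw":0.0},{"twist":[0,0,0],"slide":[0,0,0],"claw":0.0}]'; python3 - <<'E'
from cell import *
import cv2,numpy as np
f=grab_frame('top')['image'][140:320,90:410];g=grab_frame('side')['image'][160:300,200:460]
a=cv2.resize(f,(800,450),interpolation=2)[:300];b=cv2.resize(g,(540,290),interpolation=2)
c=np.zeros((590,800,3),np.uint8);c[:300]=a;c[300:,:540]=b
cv2.imwrite('pics/end.png',c[:,:,::-1])
E
```

```text
t: 31.85
tcp_pos: [0.3536, -0.1572, 0.2096]
tool_rot: [0.001, 0.729, 0.685, 0.0]
ft_force: [0.5, -0.9, 0.3]
width: 0.499
grip_force: 0.0
```

View pics/end.png

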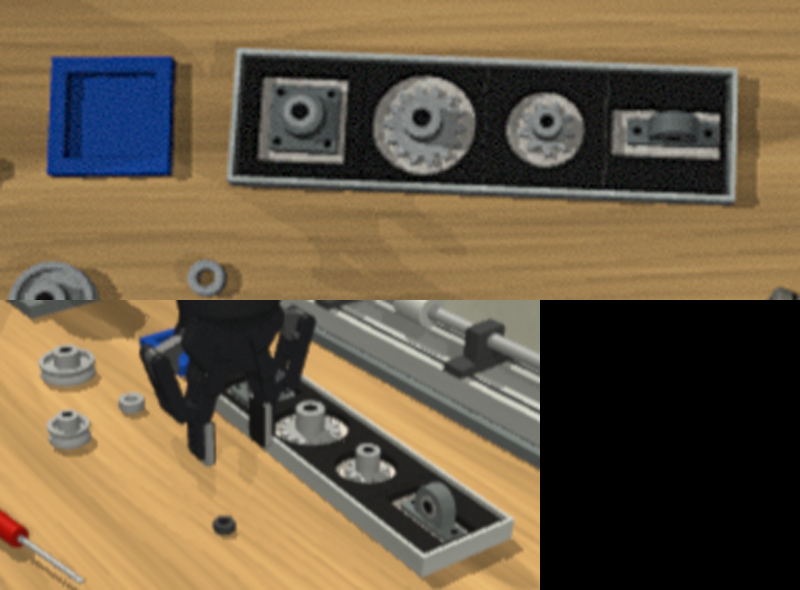

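The final view shows all four parts flat in their own cut-outs. The pillow is about 6 mm off centre along its slot, inside the 14 mm limit. The pulleys are untouched and the arm is clear, so I'm handing in.

```bash
python3 -c "
from cell import *
print(finish_job())"
```

```text
the job is handed in; nothing more can be done
None
```

The job is handed in at about 32 s: both sprockets, the pillow block and the flange bearing lie flat in their own cut-outs, and the two belt pulleys were not touched; the hand-in gave no verdict.

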